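# Cover the parts cleaner and hold it on its third step

### The job

Set the loose round cover gently onto the open tank of the bench parts cleaner, so that it sits fully seated and level, and let go of it. Then press the cleaner's spring-return lever down past its first two clicks to the third step and keep it pressed there: the program finishes while the robot is still holding the lever down at the third step, with the cover still in place. Do not press the lever before the cover is on, and leave the other things on the bench where they are.

Things in the scene. Friction and masses are not known exactly. Their poses are not given: they have to be found in the camera images.
- cleaner: Bench parts cleaner, fixed: grey housing 150 (x) by 290 (y) mm, deck 65 mm high, open round steel tank at its +y end, lever at its -y end with the pad out over the front (-x) edge. Origin: centre of the underside; z up. Lever axis: parallel to y through (-20, -85, 107) mm, between two round cheeks of radius 42 mm standing on the deck (top 149 mm high).
- tank_rim (a point): Centre of the mouth of the cleaner's tank at rim height, 120 mm above the bench, at (0, 75, 120) mm in the cleaner's frame; z up. Tank 100 mm across outside, wall 4 mm (mouth 92 mm); two small parts lie on its floor, 51 mm below the rim.
- cover: Loose bare-metal cover, 0.15 to 0.31 kg, right way up: disc 114 mm across, 6 mm thick; under it a step 84 mm across, 8 mm deep, chamfered, that drops into the tank; on top a black round knob 26 mm across. Origin: centre of the step's underside, z up; disc top 14 mm, knob 18 to 44 mm above it (thinner neck below). Seated: disc on the rim, origin 8 mm below rim.
- run_lever (a joint): Lever angle, rad: 0 at rest (arm 0.49 above level), grows as the pad is pressed down; first step about 0.32, second 0.62, third 0.92, end stop 1.05. A spring always drives it back to 0 when let go; the push rises a little on leaving a step and eases off, with a click, on dropping into the next. Pressing the pad takes 4 to 10 N.
- lever_pad (a point): Centre of the upper face of the lever's black pad (30 mm along the arm, 46 mm wide, 10 mm thick), 100 mm from the lever axis along the arm and 5 mm above the arm's centre line. At rest 159 mm above the bench, tilted 0.49 rad, front edge high; at the third step 70 mm high, tilted 0.43 rad the other way. Axes parallel to the cleaner's at rest, turning with the lever.
- tape_duct: Bystander: roll of grey tape lying flat, 99 mm across, 48 mm high. Origin: centre of its underside.
- screw_jar: Bystander: white jar with a red lid, 63 mm across, 87 mm high. Origin: centre of its underside.
- grease_tin: Bystander: low yellow tin with a pale lid, 70 mm across, 46 mm high. Origin: centre of its underside.
- spanner_17: Bystander: combination spanner lying flat, 191 mm long along its y axis, 33 mm wide, 9 mm thick. Origin: centre of its underside.
- hex_bolt_0: Bystander: hexagon bolt with a nut lying on its side, 68 mm long along its y axis, 22 mm wide. Origin: centre of its underside.
Mind the look-alikes: they are no part of the job. Leave any red or turquoise look-alike of the cover alone.

How it is judged:
On the way, in this order (a step that is already met when the one before it is completed fails the run):
1. the cover sits seated and level on the tank's rim, let go, with the lever still at rest (horizontal distance between cover and tank_rim below 0.008 m and z of cover in the frame of tank_rim between -0.011 and -0.0055 m and angle between cover's own z axis and vertical below 0.05 rad and contact force between the fingers and cover below 0.2 N and value of joint run_lever below 0.12 rad), for 0.3 s.
2. the lever is pressed past both clicks to the third step (value of joint run_lever between 0.83 and 1.1 rad), for 0.3 s.
At the end, for the whole second after the job is handed in: The cover sits on the tank (its axis within 8 mm of the tank's, its origin 5.5 to 11 mm below the rim, tilt under 0.05 rad), not touched by the fingers, and the fingers press the lever (over 1 N), keeping it at the third step (angle over 0.83 rad) through the last second (all of step 2 and horizontal distance between cover and tank_rim below 0.008 m and z of cover in the frame of tank_rim between -0.011 and -0.0055 m and angle between cover's own z axis and vertical below 0.05 rad and contact force between the fingers and cover below 0.2 N and contact force between the fingers and cleaner above 1 N); the arm keeps its last pose, push and grip.
It fails at once if the lever is pressed past its first step before the cover is on (value of joint run_lever above 0.4 rad and not (horizontal distance between cover and tank_rim below 0.008 m and z of cover in the frame of tank_rim between -0.011 and -0.0055 m and angle between cover's own z axis and vertical below 0.05 rad)).
It fails at once if the cover is dropped onto the cleaner from more than 20 mm above its seat (horizontal distance between cover and tank_rim below 0.05 m and z of cover in the frame of tank_rim above 0.012 m and contact force between the fingers and cover below 0.2 N).
It fails at once if a bystander is moved more than 30 mm (distance of any of tape_duct, screw_jar, grease_tin, spanner_17, hex_bolt_0 from where it was at the start of the episode above 0.03 m).
It also fails if it takes over 58 s, if anything falls off the work surface, if the arm or the gripper's body presses on something with over 40 N, if the wrist force passes 120 N, or if a joint passes its speed limit or range.

### The arm

A 7-joint arm with a two-finger parallel gripper is mounted at the origin on a cart in front of the work surface, level with it; the furniture and walls round the work are solid. World frame = base frame: x ahead of the robot, y to its left, z up, the work surface at z = 0. Lengths are in m, angles in rad, forces in N, time in s.
With the tool pointing down it reaches from about 0.35 to 0.9 m from the base axis. Payload 8.1 kg.
Tool frame: the origin (TCP) lies midway between the tips of the shut fingers; the grasp point (between the pads) lies 19 mm behind it; z points along the fingers, y is the line along which they close (so a half turn about z gives the same grasp; the last joint's range is limited). The gripper opens to 92 mm and grips with 3 to 60 N. Pads are 19 mm wide; open, the fingers measure 130 mm over their backs; the gripper's body (75 mm by 190 mm) begins 47 mm behind the grasp point.
Start: joints at [-1.351, 0.434, 0.025, 1.573, -0.012, 1.134, -0.075], TCP at [0.198, 0.593, 0.227] pointing down, gripper open.
Joint ranges: [-2.62, 2.62], [-0.44, 2.09], [-1.27, 1.32], [0.08, 2.57], [-1.32, 4.46], [0.12, 2], [-2.74, 2.74]. Speed limits (rad/s): [2.22, 2.22, 3.01, 3.01, 3.14, 3.14, 3.14].

### API

Orientations are given as [roll, pitch, yaw] about the fixed x, y, z axes, in that order (R = Rz(yaw) Ry(pitch) Rx(roll)).
In Python, from workcell import * gives the robot as it stands. The module is installed in compiled form; this text tells all that it offers.
- The arm moves only by the tool jog_arm, never from a script. Its argument "targets" is a list of rows, each a list of 6 numbers: the shift along the tool's x, y, z in mm, then the turn, a rotation vector about the tool's x, y, z in degrees. In form: [[x, y, z, ax, ay, az], ...]. A call has 1 to 20 rows; each row is the pose to reach, as a shift and turn from the pose commanded when the call began, along the tool's axes at that moment; what a row does not reach only later rows make up. A row lasts 1/8 s, in which the tool goes at most 62.5 mm and 10.7 degrees, less where a joint would pass 70% of its speed; a pose out of reach is approached as far as the arm can. A call with a gripper value outside its range is refused whole. "claw" is the opening, from -1 (shut) to 1 (fully open), set as the call begins (left out, the last holds). The fingers move at their own pace and stop on an object; "grip_force" is the grip in N (left out, the last holds). Time passes only in rows, so rows that repeat a pose let the fingers close. It gives the time, the measured TCP pose, the force, the opening and the grip force at its end, in the units of the state.
- sense(): the state, without advancing time (a new reading comes with each control period).
- snapshot(name): name is "scene" or "top"; returns the picture (480x640x3 uint8, blue, green, red); there is no depth.
- calibration(name): a dict with "intrinsics" (3x3 intrinsics, pixels), "xyz" and "attitude" of the camera in the world. Camera axes: x right, y down, z forward; pixel columns grow to the right and rows downward; lengths in m; the calibration is good to about 2 mm. A picture is of the moment at which its call begins. calibration takes no time and is no camera call.
- close_job(): hands the job in; it is judged then, once.
Trained networks look in the newest picture that a camera, given by its name, has taken for a name from the list of things; names that differ only in an ending like _2 or _b are one class to them, and where a whole thing is asked for, a point or a joint stands for the part that bears it (a point fixed in the world has none). Each returns a list of dicts, best first, with "p" (0 to 1); they miss things now and then, are a little off and sometimes report something else, mostly with a low value. They report only what shows in the picture. A call takes as long as a camera call. They do not tell look-alikes from the thing itself.
- look_for(target, camera): "extent" ([left, top, right, bottom] in pixels, round what is visible of it).
- regions_of(target, camera): "pixels" (480x640 bool, what is visible of it) and "extent" ([left, top, right, bottom] in pixels, round what is visible of it).
The state is a dict: "time": time; "qpos": joint angles; "joint_vel": joint speeds; "effort": joint torques, N m; "ee_pos": TCP position; "orientation": TCP orientation; "force": force on the tool from outside, world axes, zero at the start; "ft_torque": the same for the moment, N m; "opening": finger opening in m; "grasp_force": force on a finger pad.
Only numpy, scipy, OpenCV 4.12 (cv2) and the standard library are available. Lean on these libraries where they do the work, as an engineer would, in place of code of your own. Each camera call takes 0.05 s, during which the arm holds its last target. There are 200 camera calls.

## Working session

There is one attempt and no reset: what is moved stays moved. The work goes in short steps, Python scripts to look and compute and a tool call to move; the robot and the scene stay as the last step left them, time stands still between calls to the robot, and variables do not carry over. Pictures are saved under pics/ and viewed, at most 10 in all, crops included, and the job is handed in when it is done.

Besides the shell and the picture viewer there is one more tool, called after "Emit:" as name(argument=value, ...) on one line, values as JSON. jog_arm: Moves the arm, as the interface text tells. Its arguments: {"type":"object","properties":{"targets":{"type":"array"},"claw":{"type":"number"},"grip_force":{"type":"number"}},"required":["targets"]}

```bash
mkdir -p pics
python3 - <<'E'
from workcell import *
import cv2, numpy as np
for n in ("scene","top"):
    im=snapshot(n); cv2.imwrite(f"pics/{n}0.png",im)
    c=calibration(n); print(n,c)
    for t in ("cover","cleaner","lever_pad","tape_duct","screw_jar","grease_tin","spanner_17","hex_bolt_0"):
        print(t,[(np.round(d["extent"]).tolist(),round(d["p"],2)) for d in look_for(t,n)])
s=sense(); print(s)
E
```

```text
scene {'intrinsics': array([[598.78038979,   0.        , 319.69975032],
       [  0.        , 598.78038979, 242.90844123],
       [  0.        ,   0.        ,   1.        ]]), 'xyz': array([-0.00657767, -0.78791841,  1.22422076]), 'attitude': array([-2.38336399,  0.00600595, -0.59236784])}
cover [([225.0, 209.0, 263.0, 237.0], 0.94), ([229.0, 247.0, 271.0, 282.0], 0.81), ([201.0, 183.0, 237.0, 208.0], 0.55)]
cleaner [([297.0, 222.0, 407.0, 330.0], 0.97)]
lever_pad [([328.0, 272.0, 371.0, 293.0], 0.7)]
tape_duct [([371.0, 403.0, 421.0, 454.0], 0.91)]
screw_jar [([450.0, 319.0, 482.0, 366.0], 0.65)]
grease_tin []
spanner_17 [([307.0, 329.0, 326.0, 394.0], 0.62)]
hex_bolt_0 [([249.0, 286.0, 270.0, 309.0], 0.42)]
top {'intrinsics': array([[614.84165794,   0.        , 317.61934296],
       [  0.        , 614.84165794, 252.34634014],
       [  0.        ,   0.        ,   1.        ]]), 'xyz': array([0.28682253, 0.06853371, 1.70408685]), 'attitude': array([-2.96487995, -0.01000789, -1.58129346])}
cover [([185.0, 269.0, 223.0, 310.0], 0.82), ([240.0, 286.0, 277.0, 328.0], 0.73), ([126.0, 270
[... 429 characters left out ...]
 array([-1.35059994,  0.43445427,  0.02500727,  1.57318014, -0.0116055 ,
        1.13398699, -0.07508022]), 'joint_vel': array([-7.02067560e-04,  7.17364045e-04,  1.28443669e-03,  7.92819062e-05,
       -4.48234839e-04, -6.64185805e-04,  9.84145076e-04]), 'effort': array([ 8.73337885e-04, -6.67631364e+01,  9.84507166e-01, -3.14806688e+01,
       -6.05243817e-02,  3.24998482e-02,  3.42235739e-05]), 'ee_pos': array([0.19829842, 0.59274077, 0.22677805]), 'orientation': array([ 3.14147583e+00, -6.41358493e-08,  2.81872245e+00]), 'force': array([ 0.78490998,  0.54208179, -1.42901542]), 'ft_torque': array([-0.00733165, -0.03798183, -0.01746431]), 'grasp_force': 0.0, 'opening': 0.09206470690336585}
```

Run:
```python
import cv2
a=cv2.imread("pics/top0.png")[170:350,110:510]; b=cv2.imread("pics/scene0.png")[165:345,180:500]
a=cv2.resize(a,None,fx=2,fy=2,interpolation=3); cv2.imwrite("pics/topc.png",a)
cv2.imwrite("pics/scenec.png",cv2.resize(b,None,fx=2.5,fy=2.5,interpolation=3))
```

```text
(no output)
```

View pics/topc.png

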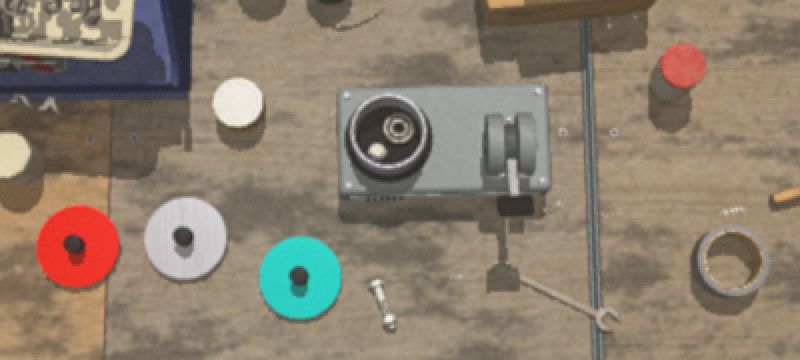

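View pics/scenec.png

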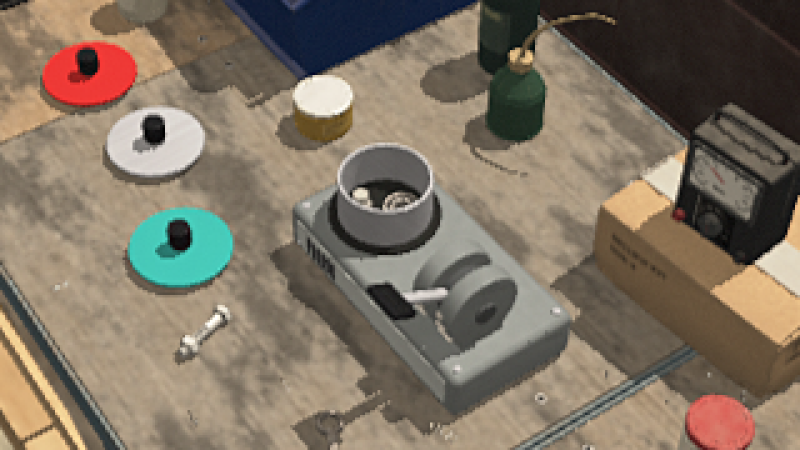

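The top view shows three look-alikes (full-image pixels): red about (148,293), bare grey metal about (202,289), turquoise about (260,308). The grey one at (202,289) fits "bare-metal", and the enlarged crops confirm it. The tank mouth is at about (304,238) and the lever pad at about (368,272).

```bash
cat > h.py <<'E'
from workcell import *
import cv2, numpy as np
from scipy.spatial.transform import Rotation as Ro
def cam(n):
    c=calibration(n); return c["intrinsics"],np.array(c["xyz"]),Ro.from_euler("xyz",c["attitude"]).as_matrix()
def back(n,uv,z):
    K,p,R=cam(n); uv=np.atleast_2d(uv)
    d=(R@np.linalg.inv(K)@np.c_[uv,np.ones(len(uv))].T).T
    return (p+d*((z-p[2])/d[:,2])[:,None])[:,:2]
def proj(n,X):
    K,p,R=cam(n); q=(K@R.T@(np.atleast_2d(X)-p).T).T; return q[:,:2]/q[:,2:]
def rect(im,n,z,c,half=0.1,s=0.0005):
    # metric top-down patch: col=+x... col->x, row->y
    w=np.array([[c[0]-half,c[1]-half],[c[0]+half,c[1]-half],[c[0]+half,c[1]+half],[c[0]-half,c[1]+half]])
    N=int(2*half/s); H=cv2.getPerspectiveTransform(proj(n,np.c_[w,np.full(4,z)]).astype(np.float32),np.float32([[0,0],[N,0],[N,N],[0,N]]))
    return cv2.warpPerspective(im,H,(N,N),flags=cv2.INTER_CUBIC)
def circ(P):
    A=np.c_[2*P,np.ones(len(P))]; s=np.linalg.lstsq(A,(P**2).sum(1),rcond=None)[0]; return s[:2],np.sqrt(s[2]+s[0]**2+s[1]**2)
E
python3 - <<'E'
from h import *
for n in ("scene","top"):
    im=snapshot(n)
    for d in regions_of("cover",n):
        m=d["pixels"].astype(np.uint8); P=cv2.findContours(m,0,1)[0]; P=max(P,key=len)[:,0].astype(float)
        col=im[d["pixels"]].mean(0).round(); c,r=circ(back(n,P,0.012)); print(n,"cover",col,c.round(4),round(2e3*r,1),d["p"])
    c0=back(n,[(304.5,238)] if n=="top" else [(333,239)],.12)[0]
    g=cv2.cvtColor(rect(im,n,.12,c0,.08),6)
    h=cv2.HoughCircles(cv2.GaussianBlur(g,(0,0),2),cv2.HOUGH_GRADIENT,1.5,20,param1=80,param2=30,minRadius=85,maxRadius=106)
    if h is not None: print(n,"tank",[((c0-.08+q[:2]*.0005).round(4),q[2]) for q in h[0][:4]])
    cv2.imwrite(f"pics/rim_{n}.png",g)
    for t in ("lever_pad","cleaner"):
        for d in regions_of(t,n):
            m=d["pixels"].astype(np.uint8); ys,xs=np.nonzero(m); print(t,n,xs.mean(),ys.mean(),d["extent"],d["p"],cv2.minAreaRect(np.c_[xs,ys].astype(np.float32)))
a,b=[cv2.imread(f"pics/rim_{n}.png") for n in ("scene","top")]
cv2.imwrite("pics/rims.png",np.hstack([a,b]))
E
```

```text
scene cover [ 50.  54. 209.] [0.4811 0.5182] 111.9 0.83
scene cover [163. 178.  70.] [0.4355 0.2119] 114.9 0.77
scene cover [178. 183. 189.] [0.4915 0.3692] 114.8 0.73
scene tank [(array([0.618 , 0.0846]), np.float32(88.6)), (array([0.588 , 0.0456]), np.float32(93.25))]
lever_pad scene 343.29487179487177 282.8557692307692 [327.4, 272.8, 370.3, 295.2] 0.62 ((347.9459228515625, 282.6756591796875), (15.782302856445312, 41.09974670410156), 80.53767395019531)
cleaner scene 351.1888608393815 275.1435784159041 [295.1, 224.6, 410.7, 329.2] 0.95 ((351.5405578613281, 275.4293518066406), (114.74905395507812, 61.14759063720703), 46.94148635864258)
top cover [ 44.  54. 223.] [0.4805 0.516 ] 110.3 0.8
top cover [189. 188. 192.] [0.4909 0.3678] 107.8 0.73
top cover [183. 194.  52.] [0.4334 0.2091] 112.0 0.64
top cover [127. 142. 155.] [ 0.4073 -0.1562] 102.5 0.36
top tank [(array([0.6163, 0.0867]), np.float32(90.1))]
lever_pad top 365.96216216216214 260.54594594594596 [357.9, 230.5, 376.0, 278.6] 0.78 ((362.8763732910156, 255.2977294921875), (47.29545211791992, 18.0637149810791), 77.00537872314453)
cleaner top 332.298001310616 241.65530799475755 [275.0, 212.7, 383.4, 277.6] 0.87 ((331.4999694824219, 244.5), (106.99998474121094, 64.99998474121094), 0.0)
cleaner top 301.43801652892563 321.3471074380165 [294.7, 310.0, 309.4, 334.7] 0.23 ((301.65692138671875, 321.44464111328125), (24.018516540527344, 5.713411808013916), 70.55996704101562)
```

View pics/rims.png

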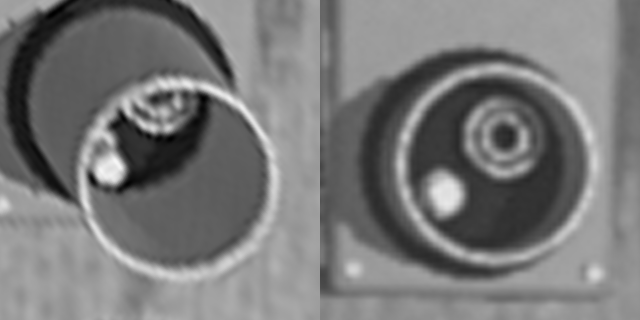

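The rectified views show the rim circle clearly: scene patch centre about (178,178), top patch centre about (177,165), mean radius about 96 px (48 mm), as it should be. Next I refine the rim centre, the cleaner yaw and the pad position.

Run:
```python
from h import *
from scipy.optimize import minimize
ims={n:cv2.imread(f"pics/{n}0.png") for n in ("scene","top")}
G={n:cv2.GaussianBlur(cv2.cvtColor(i,6),(0,0),.8).astype(np.float32) for n,i in ims.items()}
a=np.linspace(0,2*np.pi,180); U=np.c_[np.cos(a),np.sin(a)]
def val(n,X):
    q=proj(n,X).astype(np.float32); return cv2.remap(G[n],q[:,0],q[:,1],1).ravel()
T=[]
for n in G:
    f=lambda c:-(val(n,np.c_[c+.048*U,np.full(180,.12)])-.5*val(n,np.c_[c+.044*U,np.full(180,.12)])-.5*val(n,np.c_[c+.053*U,np.full(180,.12)])).mean()
    r=minimize(f,[.617,.086],method="Nelder-Mead",options=dict(initial_simplex=[[.617,.086],[.621,.086],[.617,.09]])); print(n,"rim",r.x.round(4),r.fun); T.append(r.x)
t=np.mean(T,0); print("tank",t)
# yaw: deck outline edges in top view (deck z=.065), long edges
for n in G:
  tt=T[list(G).index(n)]
  best=[]
  for yaw in np.radians(np.arange(-8,8.1,.5)):
    R=np.array([[np.cos(yaw),-np.sin(yaw)],[np.sin(yaw),np.cos(yaw)]])
    s=0
    y=np.linspace(-.13,.12,120)
    for x in (-.075,.075):
        for L in [np.c_[np.full(120,x),y]]:
            e=lambda d:val(n,np.c_[tt+(L+[d*np.sign(x),0]-[0,.075])@R.T,np.full(120,.065)])
            s+=max(abs((e(.004+k)-e(-.004+k)).mean()) for k in np.arange(-.003,.0031,.001))
    best.append((s,np.degrees(yaw)))
  print(n,sorted(best)[-4:])
yaw=np.radians(sorted(best)[-1][1])
R=np.array([[np.cos(yaw),-np.sin(yaw)],[np.sin(yaw),np.cos(yaw)]])
print("pad",t+R@[-.106,-.16], "press",t+R@[-.117,-.16])
c=np.array([-.02,-.085]);out=[]
for n in G:
    im=cv2.resize(ims[n],None,fx=3,fy=3,interpolation=3)
    def L(P,col):
        P=np.array(P,float); W=np.c_[T[list(G).index(n)]+(P[:,:2]-[0,.075])@R.T,P[:,2]]
        cv2.polylines(im,[np.int32(proj(n,W)*3+1)],True,col,1)
    L([(-.075,-.145,.065),(.075,-.145,.065),(.075,.145,.065),(-.075,.145,.065)],(0,255,0))
    L(np.c_[U*.05+[0,.075],np.full(180,.12)],(0,0,255))
    u=np.array([-np.cos(.49),0,np.sin(.49)]);p=np.array([-.1059,-.085,.1585])
    L([p+s*.015*u+[0,k*.023,0] for s,k in((1,1),(1,-1),(-1,-1),(-1,1))],(255,0,255))
    x,y=(270,190) if n=="top" else (290,215)
    out.append(im[3*y:3*y+375,3*x:3*x+390])
cv2.imwrite("pics/ov.png",np.hstack(out))
```

```text
scene rim [0.6167 0.0854] -30.5788516998291
top rim [0.6163 0.0857] -38.69704055786133
tank [0.6165201  0.08554267]
scene [(np.float32(42.263023), np.float64(1.0)), (np.float32(46.982487), np.float64(-0.5)), (np.float32(47.95645), np.float64(0.5)), (np.float32(49.407448), np.float64(0.0))]
top [(np.float32(46.366432), np.float64(2.0)), (np.float32(46.749374), np.float64(0.5)), (np.float32(47.404137), np.float64(1.5000000000000002)), (np.float32(47.666237), np.float64(1.0))]
pad [ 0.51332863 -0.07628292] press [ 0.50233031 -0.07647489]
```

View pics/ov.png

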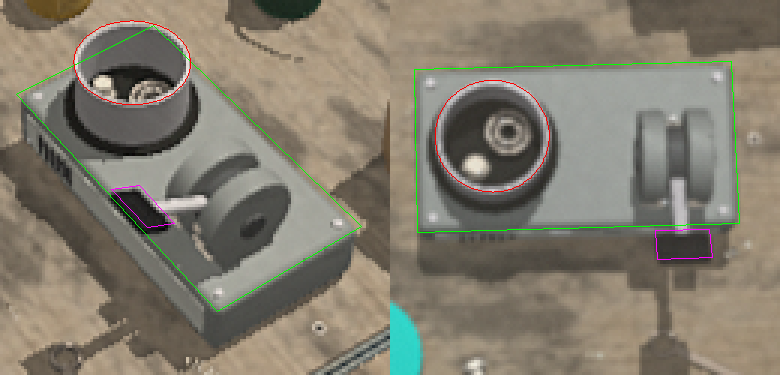

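Emit:
jog_arm(targets=[[-25, -9, 5, 0, 0, -2], [-70, -24, 20, 0, 0, -4], [-115, -39, 35, 0, 0, -6], [-160, -55, 50, 0, 0, -9], [-205, -70, 65, 0, 0, -12], [-250, -86, 80, 0, 0, -14], [-295, -101, 90, 0, 0, -16], [-330, -113, 97, 0, 0, -18], [-349, -120, 102, 0, 0, -18.5], [-349, -120, 107, 0, 0, -18.5], [-349, -120, 107, 0, 0, -18.5], [-349, -120, 107, 0, 0, -18.5]], claw=0.6)

```text
time: 2.8
ee_pos: [0.49, 0.3696, 0.1199]
orientation: [3.141, -0.0, -3.139]
force: [0.5, 0.1, 0.3]
opening: 0.0736
grasp_force: 0.0
```

Emit:
jog_arm(targets=[[-1, -1, 25, 0, 0, 0], [-1, -1, 50, 0, 0, 0], [-1, -1, 70, 0, 0, 0], [-1, -1, 85, 0, 0, 0], [-1, -1, 95, 0, 0, 0], [-1, -1, 101, 0, 0, 0], [-1, -1, 101, 0, 0, 0], [-1, -1, 101, 0, 0, 0]])

```text
time: 3.8
ee_pos: [0.4925, 0.3674, 0.0193]
orientation: [3.141, 0.001, 3.141]
force: [-1.3, 0.9, 0.4]
opening: 0.0736
grasp_force: 0.0
```

Emit:
jog_arm(targets=[[0, 0, 0, 0, 0, 0], [0, 0, 0, 0, 0, 0], [0, 0, 0, 0, 0, 0], [0, 0, 0, 0, 0, 0], [0, 0, 0, 0, 0, 0], [0, 0, 0, 0, 0, 0]], claw=-1, grip_force=30)

```text
time: 4.55
ee_pos: [0.4922, 0.3672, 0.0188]
orientation: [-3.142, -0.0, 3.142]
force: [-0.3, -0.4, 0.4]
opening: 0.0255
grasp_force: 30.0
```

Emit:
jog_arm(targets=[[0, 0, -5, 0, 0, 0], [0, 0, -15, 0, 0, 0], [0, 0, -35, 0, 0, 0], [0, 0, -60, 0, 0, 0], [0, 0, -90, 0, 0, 0], [0, 0, -120, 0, 0, 0], [0, 0, -145, 0, 0, 0], [0, 0, -160, 0, 0, 0], [0, 0, -166, 0, 0, 0], [0, 0, -166, 0, 0, 0]])

```text
time: 5.8
ee_pos: [0.492, 0.3671, 0.1845]
orientation: [-3.141, -0.0, -3.142]
force: [-0.0, 0.2, -2.9]
opening: 0.0251
grasp_force: 30.0
```

Emit:
jog_arm(targets=[[-5, -11, 0, 0, 0, 0], [-17, -39, 0, 0, 0, 0], [-32, -73, 0, 0, 0, 0], [-48, -108, 0, 0, 0, 0], [-64, -145, 0, 0, 0, 0], [-80, -181, 0, 0, 0, 0], [-95, -215, 0, 0, 0, 0], [-108, -244, 0, 0, 0, 0], [-117, -265, 0, 0, 0, 0], [-122, -277, 0, 0, 0, 0], [-124, -281, 0, 0, 0, 0], [-124, -281, 0, 0, 0, 0], [-124, -281, 0, 0, 0, 0]])

```text
time: 7.42
ee_pos: [0.6158, 0.0875, 0.1847]
orientation: [3.141, -0.0, -3.14]
force: [0.5, 0.2, -3.1]
opening: 0.0253
grasp_force: 30.0
```

Run:
```python
from h import *
print({k:np.round(v,4) for k,v in sense().items() if k in("ee_pos","orientation","force","opening","grasp_force","time")})
out=[]
for n in ("scene","top"):
    im=snapshot(n); p=sense()["ee_pos"]; cz=p[2]-.0188+.014
    for d in regions_of("cover",n):
        P=max(cv2.findContours(d["pixels"].astype(np.uint8),0,1)[0],key=len)[:,0].astype(float)
        c,r=circ(back(n,cv2.convexHull(P.astype(np.float32))[:,0],cz)); print(n,im[d["pixels"]].mean(0).round(),c.round(4),round(2e3*r,1),d["p"])
    u=proj(n,[.6165,.0855,.15])[0]; x,y=int(u[0])-65,int(u[1])-65
    v=cv2.resize(im,None,fx=3,fy=3,interpolation=3)
    a=np.linspace(0,6.28,100)
    cv2.polylines(v,[np.int32(proj(n,np.c_[p[0]+.057*np.cos(a),p[1]+.057*np.sin(a),np.full(100,cz)])*3+1)],True,(0,0,255),1)
    out.append(v[3*y:3*y+390,3*x:3*x+390])
cv2.imwrite("pics/held.png",np.hstack(out))
```

```text
{'time': np.float64(7.425), 'ee_pos': array([0.6158, 0.0875, 0.1847]), 'orientation': array([ 3.1410e+00, -3.0000e-04, -3.1399e+00]), 'force': array([ 0.5423,  0.1585, -3.1145]), 'grasp_force': np.float64(29.9995), 'opening': np.float64(0.0253)}
scene [ 58.  61. 223.] [0.4135 0.336 ] 96.5 0.9
scene [156. 160. 164.] [0.6118 0.0868] 114.6 0.87
scene [174. 187.  72.] [0.3732 0.0718] 99.2 0.8
top [180. 191.  48.] [0.4187 0.1959] 101.2 0.64
top [204. 216. 222.] [0.6382 0.2739] 67.8 0.53
```

View pics/held.png

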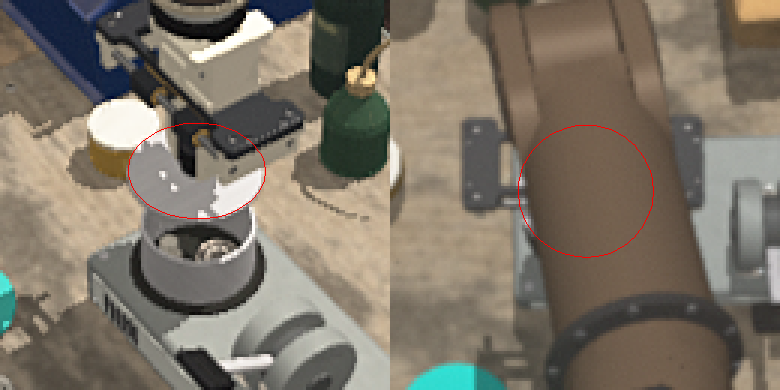

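The view shows the cover held level above the tank, with its visible outline on the predicted circle (red, centre about (197,170) in the left half). I correct by about 2 mm and lower it.

Emit:
jog_arm(targets=[[-1.5, -2, 8, 0, 0, 0], [-1.5, -2, 20, 0, 0, 0], [-1.5, -2, 32, 0, 0, 0], [-1.5, -2, 40, 0, 0, 0], [-1.5, -2, 44, 0, 0, 0], [-1.5, -2, 47, 0, 0, 0], [-1.5, -2, 49, 0, 0, 0], [-1.5, -2, 51, 0, 0, 0], [-1.5, -2, 51, 0, 0, 0]])

```text
time: 8.75
ee_pos: [0.6177, 0.0842, 0.1337]
orientation: [3.142, 0.0, -3.142]
force: [-0.4, -0.6, -3.0]
opening: 0.0253
grasp_force: 30.0
```

Emit:
jog_arm(targets=[[0, 0, 1, 0, 0, 0], [0, 0, 1, 0, 0, 0], [0, 0, 2, 0, 0, 0], [0, 0, 2, 0, 0, 0]])

```text
time: 9.25
ee_pos: [0.6177, 0.0842, 0.1317]
orientation: [3.142, -0.0, 3.142]
force: [-0.5, 0.0, -3.0]
opening: 0.0255
grasp_force: 30.0
```

Emit:
jog_arm(targets=[[0, 0, 0.5, 0, 0, 0], [0, 0, 1, 0, 0, 0], [0, 0, 1.5, 0, 0, 0], [0, 0, 1.5, 0, 0, 0]])

```text
time: 9.75
ee_pos: [0.6177, 0.0842, 0.1307]
orientation: [3.141, 0.0, 3.142]
force: [-2.6, -0.6, 4.5]
opening: 0.0251
grasp_force: 30.0
```

Emit:
jog_arm(targets=[[0, 0, -0.5, 0, 0, 0], [0, 0, -0.5, 0, 0, 0], [0, 0, -0.5, 0, 0, 0], [0, 0, -0.5, 0, 0, 0], [0, 0, -0.5, 0, 0, 0], [0, 0, -0.5, 0, 0, 0]], claw=0.3)

```text
time: 10.5
ee_pos: [0.6177, 0.0842, 0.1307]
orientation: [3.142, 0.0, -3.142]
force: [0.6, -0.4, 0.1]
opening: 0.0595
grasp_force: 0.0
```

Emit:
jog_arm(targets=[[0, 0, -6, 0, 0, 0], [0, 0, -20, 0, 0, 0], [0, 0, -45, 0, 0, 0], [0, 0, -75, 0, 0, 0], [0, 0, -95, 0, 0, 0], [0, 0, -105, 0, 0, 0], [0, 0, -105, 0, 0, 0]])

```text
time: 11.38
ee_pos: [0.618, 0.0842, 0.2366]
orientation: [3.141, 0.001, 3.142]
force: [-0.6, 0.5, -0.5]
opening: 0.0596
grasp_force: 0.0
```

Emit:
jog_arm(targets=[[8, -14, 0, 0, 0, 0], [30, -42, 0, 0, 0, 0], [56, -76, 0, 0, 0, 0], [82, -111, 0, 0, 0, 0], [102, -140, 0, 0, 0, 0], [112, -156, 0, 0, 0, 0], [115, -160, 0, 0, 0, 0], [115, -160, 0, 0, 0, 0], [115, -160, 0, 0, 0, 0]], claw=-1)

```text
time: 12.5
ee_pos: [0.5033, -0.0746, 0.2355]
orientation: [3.141, -0.0, -3.14]
force: [-0.5, 0.1, 0.2]
opening: 0.0007
grasp_force: 0.0
```

Run:
```python
from h import *
print({k:np.round(v,4) for k,v in sense().items() if k in("ee_pos","orientation","force","opening","grasp_force","time")})
out=[]
for n in ("scene","top"):
    im=snapshot(n)
    for d in regions_of("cover",n):
        P=max(cv2.findContours(d["pixels"].astype(np.uint8),0,1)[0],key=len)[:,0].astype(float)
        c,r=circ(back(n,P,.124)); print(n,im[d["pixels"]].mean(0).round(),c.round(4),round(2e3*r,1),d["p"])
    u=proj(n,[.5965,.01,.12])[0]; x,y=int(u[0])-65,int(u[1])-65
    v=cv2.resize(im,None,fx=3,fy=3,interpolation=3)
    a=np.linspace(0,6.28,100)
    cv2.polylines(v,[np.int32(proj(n,np.c_[.6165+.057*np.cos(a),.0855+.057*np.sin(a),np.full(100,.126)])*3+1)],True,(0,0,255),1)
    out.append(v[3*y:3*y+390,3*x:3*x+390])
cv2.imwrite("pics/seat.png",np.hstack(out))
```

```text
{'time': np.float64(12.5), 'ee_pos': array([ 0.5033, -0.0746,  0.2355]), 'orientation': array([ 3.1412, -0.    , -3.1398]), 'force': array([-0.5008,  0.1468,  0.1562]), 'grasp_force': np.float64(0.0), 'opening': np.float64(0.0007)}
scene [ 59.  64. 221.] [0.4366 0.3971] 103.2 0.89
scene [188. 201.  76.] [0.3939 0.1182] 100.4 0.7
scene [176. 190. 198.] [0.3604 0.0136] 45.4 0.62
scene [141. 159. 175.] [ 0.3789 -0.2116] 111.1 0.25
top [211. 210. 212.] [0.6156 0.086 ] 109.5 0.97
top [ 45.  56. 227.] [0.4677 0.4861] 103.7 0.71
top [191. 203.  54.] [0.4241 0.2008] 103.9 0.7
top [136. 141. 138.] [0.6124 0.0504] 182.3 0.64
```

View pics/seat.png

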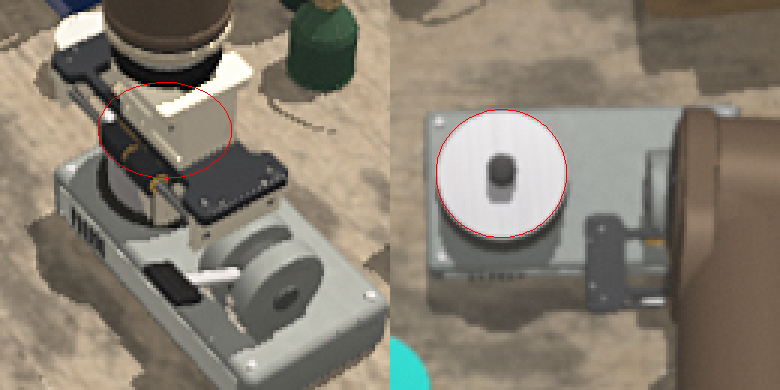

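The top view shows the cover centred on the tank within the predicted circle (centre about (501,173)), fit (0.6156, 0.086) against the rim at (0.6165, 0.0855). Now the lever.

Emit:
jog_arm(targets=[[0, 1, 20, 0, 0, 0], [0, 1, 45, 0, 0, 0], [0, 1, 60, 0, 0, 0], [0, 1, 68, 0, 0, 0], [0, 1, 75, 0, 0, 0], [0, 1, 82, 0, 0, 0], [0, 1, 90, 0, 0, 0], [0, 1, 98, 0, 0, 0], [0, 1, 105, 0, 0, 0], [0, 1, 105, 0, 0, 0]])

```text
time: 13.95
ee_pos: [0.5028, -0.0749, 0.1304]
orientation: [-3.142, -0.0, -3.142]
force: [-1.3, 0.1, 4.2]
opening: 0.0001
grasp_force: 1.8
```

Emit:
jog_arm(targets=[[0, 0, 8, 0, 0, 0], [0, 0, 16, 0, 0, 0], [0, 0, 24, 0, 0, 0], [0, 0, 32, 0, 0, 0], [0, 0, 40, 0, 0, 0], [0, 0, 48, 0, 0, 0], [0, 0, 54, 0, 0, 0], [0, 0, 58, 0, 0, 0], [0, 0, 60, 0, 0, 0], [0, 0, 60, 0, 0, 0], [0, 0, 60, 0, 0, 0], [0, 0, 60, 0, 0, 0]])

```text
time: 15.45
ee_pos: [0.5051, -0.0748, 0.0715]
orientation: [-3.142, 0.005, -3.141]
force: [1.1, 0.2, 7.4]
opening: 0.0004
grasp_force: 3.0
```

Run:
```python
from h import *
print({k:np.round(v,4) for k,v in sense().items() if k in("ee_pos","orientation","force","opening","grasp_force","time")})
out=[]
for n in ("scene","top"):
    im=snapshot(n)
    if n=="top":
      for d in regions_of("cover",n):
        P=max(cv2.findContours(d["pixels"].astype(np.uint8),0,1)[0],key=len)[:,0].astype(float)
        c,r=circ(back(n,P,.124)); print(n,im[d["pixels"]].mean(0).round(),c.round(4),round(2e3*r,1),d["p"])
    u=proj(n,[.5765,-.02,.1])[0]; x,y=int(u[0])-65,int(u[1])-65
    v=cv2.resize(im,None,fx=3,fy=3,interpolation=3)
    if n=="scene":
      for th,col in((.92,(255,0,255)),(.62,(0,255,255))):
        b=.49-th; uu=np.array([-np.cos(b),0,np.sin(b)]); w=np.array([np.sin(b),0,np.cos(b)])
        p=np.array([.6165-.02,.0855-.16,.107])+.1*uu+.005*w
        Q=np.array([p+s*.015*uu+[0,k*.023,0] for s,k in((1,1),(1,-1),(-1,-1),(-1,1))])
        cv2.polylines(v,[np.int32(proj(n,Q)*3+1)],True,col,1)
    out.append(v[3*y:3*y+390,3*x:3*x+390])
cv2.imwrite("pics/press.png",np.hstack(out))
```

```text
{'time': np.float64(15.45), 'ee_pos': array([ 0.5051, -0.0748,  0.0715]), 'orientation': array([-3.1415,  0.0045, -3.1413]), 'force': array([1.1407, 0.2418, 7.3731]), 'grasp_force': np.float64(2.9634), 'opening': np.float64(0.0004)}
top [210. 208. 210.] [0.6157 0.0858] 111.0 0.86
top [ 45.  56. 226.] [0.4669 0.4865] 104.9 0.68
top [187. 199.  56.] [0.424  0.1998] 106.7 0.59
```

View pics/press.png

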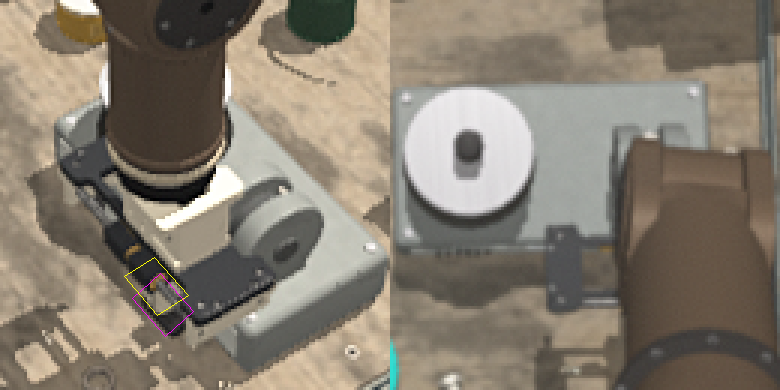

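The lever pad lies along the predicted third-step outline (magenta, about (162,300)), the push is 7.4 N, and the cover is unmoved at (0.6157, 0.0858). I press 3 mm further for margin, still short of the end stop, and hold.

Emit:
jog_arm(targets=[[0, 0, 1.5, 0, 0, 0], [0, 0, 3, 0, 0, 0], [0, 0, 3, 0, 0, 0], [0, 0, 3, 0, 0, 0], [0, 0, 3, 0, 0, 0], [0, 0, 3, 0, 0, 0]])

```text
time: 16.35
ee_pos: [0.5052, -0.0748, 0.0685]
orientation: [-3.142, 0.005, -3.141]
force: [2.1, 1.1, 7.6]
opening: 0.0004
grasp_force: 3.0
```

```bash
python3 -c "
from workcell import *
print(close_job())"
```

```text
the job is handed in; nothing more can be done
None
```

The job is handed in: the cover is seated on the tank and released, and the arm is holding the lever at about the third step with about 7.6 N. The lever angle (about 0.94–0.98 rad) is inferred from tool height and force, and the hand-in returned no verdict.

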